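# Find the loose cover on the bench box and push it open

## Task

Three of the four green covers on the wooden bench box are blocked from below and one is free. With a fingertip, press gently on the black mark of one cover after another until you find the one that rocks, then push that cover down fully open, to its stop, and leave it open. Do not force the blocked covers, and leave the jar, tape, tools and other things where they stand: nothing needs to be picked up.

Things in the scene. Friction and masses are not known exactly. Their poses are not given: they have to be found in the camera images.
- chest: Fixed pale wooden bench box, 285 x 250 mm, 100 mm high; four identical green covers flush in its flat top, two rows of two, and a plain 80 mm ledge along the far side. Origin: underside, midway between the covers; x points away from the robot (front wall at -110 mm, far wall +175 mm), y left, z up. Turned by up to 20 degrees. One cover is free, three are blocked: unseen, different each time.
- cover_1 (a joint): Tilt of the near left cover, rad: 0 = shut and flush, 0.8 = fully open at its stop (front edge down in the box, back edge up). A plate 80 (box x) x 90 x 8 mm. It only tilts front edge down; pressing behind the pivot does nothing. A free cover moves at about 2 to 4 N on the mark, has no spring and stays where left; a blocked one meets a rubber pad (about 6 N/mm) after 1 mm and springs back.
- cover_1_mark (a point): Centre of the black round thumb mark, 18 mm across, on top of the near left cover, 30 mm in front (box -x) of its pivot line; 100 mm above the bench while shut. The opening is 83 x 93 mm, clear to 70 mm down under the free cover. A finger going straight down at the mark brings that cover to its stop 20 to 32 mm below the top.
- cover_1_front_edge (a point): Middle of the top front edge (towards the robot) of the near left cover, 55 mm in front of its pivot line, which runs along the box's y, 15 mm behind the cover's middle, and is marked by brass plates on the frame.
- cover_2 (a joint): Tilt of the near right cover, rad: 0 = shut and flush, 0.8 = fully open at its stop (front edge down in the box, back edge up). A plate 80 (box x) x 90 x 8 mm. It only tilts front edge down; pressing behind the pivot does nothing. A free cover moves at about 2 to 4 N on the mark, has no spring and stays where left; a blocked one meets a rubber pad (about 6 N/mm) after 1 mm and springs back.
- cover_2_mark (a point): Centre of the black round thumb mark, 18 mm across, on top of the near right cover, 30 mm in front (box -x) of its pivot line; 100 mm above the bench while shut. The opening is 83 x 93 mm, clear to 70 mm down under the free cover. A finger going straight down at the mark brings that cover to its stop 20 to 32 mm below the top.
- cover_2_front_edge (a point): Middle of the top front edge (towards the robot) of the near right cover, 55 mm in front of its pivot line, which runs along the box's y, 15 mm behind the cover's middle, and is marked by brass plates on the frame.
- cover_3 (a joint): Tilt of the far left cover, rad: 0 = shut and flush, 0.8 = fully open at its stop (front edge down in the box, back edge up). A plate 80 (box x) x 90 x 8 mm. It only tilts front edge down; pressing behind the pivot does nothing. A free cover moves at about 2 to 4 N on the mark, has no spring and stays where left; a blocked one meets a rubber pad (about 6 N/mm) after 1 mm and springs back.
- cover_3_mark (a point): Centre of the black round thumb mark, 18 mm across, on top of the far left cover, 30 mm in front (box -x) of its pivot line; 100 mm above the bench while shut. The opening is 83 x 93 mm, clear to 70 mm down under the free cover. A finger going straight down at the mark brings that cover to its stop 20 to 32 mm below the top.
- cover_3_front_edge (a point): Middle of the top front edge (towards the robot) of the far left cover, 55 mm in front of its pivot line, which runs along the box's y, 15 mm behind the cover's middle, and is marked by brass plates on the frame.
- cover_4 (a joint): Tilt of the far right cover, rad: 0 = shut and flush, 0.8 = fully open at its stop (front edge down in the box, back edge up). A plate 80 (box x) x 90 x 8 mm. It only tilts front edge down; pressing behind the pivot does nothing. A free cover moves at about 2 to 4 N on the mark, has no spring and stays where left; a blocked one meets a rubber pad (about 6 N/mm) after 1 mm and springs back.
- cover_4_mark (a point): Centre of the black round thumb mark, 18 mm across, on top of the far right cover, 30 mm in front (box -x) of its pivot line; 100 mm above the bench while shut. The opening is 83 x 93 mm, clear to 70 mm down under the free cover. A finger going straight down at the mark brings that cover to its stop 20 to 32 mm below the top.
- cover_4_front_edge (a point): Middle of the top front edge (towards the robot) of the far right cover, 55 mm in front of its pivot line, which runs along the box's y, 15 mm behind the cover's middle, and is marked by brass plates on the frame.
- jar: Bystander: small glass jar with red lid, 44 mm across, 50 mm high, standing on the far ledge of the box. Origin: centre of its underside.
- tape: Bystander: blue roll of tape lying flat, 70 mm across, 20 mm high, on the far ledge of the box. Origin: centre of its underside.
- coupling: Bystander: orange pipe coupling standing upright, 100 mm across, 90 mm high, on the bench left of the box. Origin: centre of its underside.
- oil_can: Bystander: can with a blue band, 54 mm across, 120 mm high, on the bench right of the box. Origin: centre of its underside.
- screwdriver: Bystander: yellow screwdriver lying on the bench at the left. Origin under its middle.
- wrench: Bystander: steel wrench lying on the bench at the right. Origin under its middle.
- hammer: Bystander: hammer lying on the bench, far left. Origin under its middle.

How it is judged:
By the outcome, as a careful person would: the job done as asked, in the order asked, and still so for the second after the job is handed in, with the robot touching nothing.
It also fails if it takes over 45 s, if anything falls off the work surface, if the arm or the gripper's body presses on something with over 40 N, if the wrist force passes 120 N, or if a joint passes its speed limit or range.

## Robot

A 6-joint arm with a two-finger parallel gripper is mounted at the origin on the work surface. World frame = base frame: x ahead of the robot, y to its left, z up, the work surface at z = 0. Lengths are in m, angles in rad, forces in N, time in s.
With the tool pointing down it reaches from about 0.35 to 0.775 m from the base axis. Payload 7.3 kg.
Tool frame: the origin (TCP) lies at the very end of the fingers, on their centre line; the grasp point (between the pads) lies 19 mm behind it; z points along the fingers, y is the direction in which the jaws open and shut (so a half turn about z gives the same grasp; the last joint's range is limited). The gripper opens to 92 mm and grips with 3 to 60 N. Pads are 19 mm wide; open, the fingers measure 130 mm over their backs; the gripper's body (75 mm by 190 mm) begins 47 mm behind the grasp point.
Start: joints at [-1.362, 0.342, 1.524, -0, 1.275, -0.146], TCP at [0.182, -0.492, 0.227] pointing down, gripper open.
Joint ranges: [-2.53, 2.53], [-0.77, 2.02], [0.04, 2.7], [-1, 4.14], [0.28, 2.66], [-3.11, 3.11]. Speed limits (rad/s): [2.57, 2.57, 3.14, 3.14, 3.14, 3.14].

## Interface

Orientations are given as [roll, pitch, yaw] about the fixed x, y, z axes, in that order (R = Rz(yaw) Ry(pitch) Rx(roll)).
In Python, from cell import robot gives the robot as it stands. The module is installed in compiled form; this text tells all that it offers.
- The arm moves only by the tool carry_out, never from a script. Its argument "series" is a list of rows, each an object with "jaw": the opening in per cent of the stroke, from 0 (shut) to 100 (fully open); "travel": the shift along the tool's x, y, z in units of 60 mm (1.0 is 60 mm), a list of three; "twist": the turn about the tool's z in units of 6 degrees (1.0 is 6 degrees). A call has 1 to 8 rows; each row shifts and turns the commanded pose from where the row before left it, along the tool's axes as they then stand; what a row does not reach is not made up. A row lasts 1/8 s, in which the tool goes at most 62.5 mm and 10.7 degrees, less where a joint would pass 70% of its speed; a pose out of reach is approached as far as the arm can. A call is refused whole if a number of a shift passes 1 or a number of a turn 1, either way. A call with a gripper value outside its range is refused whole. The fingers move at their own pace and stop on an object; "squeeze" is the grip in N (left out, the last holds). Time passes only in rows, so rows that do not move let the fingers close. It gives the time, the measured TCP pose, the force and the opening at its end, in the units of the state.
- robot.observe(): the state, without advancing time (a new reading comes with each control period).
- robot.read_camera(name): name is "scene" or "top"; returns the picture (420x560x3 uint8, blue, green, red); there is no depth.
- robot.calibration(name): a dict with "intrinsics" (3x3 intrinsics, pixels), "k1" (the pictures are not rectified: a ray, as slopes to the right and down, at radius r is drawn at 1 + k1 r^2 times it, then the intrinsics apply), "cam_to_world" (4x4, takes a point from camera to world coordinates). Camera axes: x right, y up, looking along -z (the intrinsics and any distortion apply to the point x, -y, -z); pixel columns grow to the right and rows downward; lengths in m; the calibration is good to about 2 mm. A picture is of the moment at which its call begins. calibration takes no time and is no camera call.
- robot.hand_in(): hands the job in, once; it reports no verdict.
Trained networks look in the newest picture that a camera, given by its name, has taken for a name from the list of things; names that differ only in an ending like _2 or _b are one class to them, and where a whole thing is asked for, a point or a joint stands for the part that bears it (a point fixed in the world has none). Each returns a list of dicts, best first, with "score" (0 to 1); they miss things now and then, are a little off and sometimes report something else, mostly with a low value. They report only what shows in the picture. A call takes as long as a camera call.
- robot.regions_of(camera, query): "pixels" (420x560 bool, what is visible of it) and "xy" ([column, row] in pixels, amid what is visible of it).
The state is a dict: "time": time; "qpos": joint angles; "qvel": joint speeds; "joint_efforts": joint torques, N m; "tool_pos": TCP position; "tool_rot": TCP orientation; "contact_force": force on the tool from outside, world axes, zero at the start; "torque": the same for the moment, N m; "opening": finger opening in m.
Only numpy, scipy, OpenCV 4.12 (cv2) and the standard library are available. Lean on these libraries where they do the work, as an engineer would, in place of code of your own. Each camera call takes 0.05 s, during which the arm holds its last target. There are 200 camera calls.

## Working session

There is one attempt and no reset: what is moved stays moved. The work goes in short steps, Python scripts to look and compute and a tool call to move; the robot and the scene stay as the last step left them, time stands still between calls to the robot, and variables do not carry over. Pictures are saved under pics/ and viewed, about 8 in all and at most 12, crops included, and the job is handed in when it is done.

Besides the shell and the picture viewer there is one more tool, called after "Emit:" as name([rows], argument=value, ...), one row to a line, values as JSON. carry_out: Moves the arm, as the interface text tells. Its arguments: {"type":"object","properties":{"series":{"type":"array"},"squeeze":{"type":"number"}},"required":["series"]}

```bash
mkdir -p pics; cat > h.py <<'E'
import numpy as np, cv2
from cell import robot
def ray(cam,px):
    c=robot.calibration(cam);K=np.array(c["intrinsics"]);T=np.array(c["cam_to_world"])
    d=np.linalg.inv(K)@[px[0],px[1],1.];d=d[:2]
    u=d.copy()
    for _ in range(30): u=d/(1+c["k1"]*(u@u))
    return T[:3,3],T[:3,:3]@np.array([u[0],-u[1],-1])
def at(cam,px,z):
    o,d=ray(cam,px);return o+d*(z-o[2])/d[2]
E
python3 - <<'E'
from h import *
for c in("scene","top"):
    im=robot.read_camera(c);cv2.imwrite(f"pics/{c}0.png",im)
    print(c,np.round(robot.calibration(c)["cam_to_world"],3).tolist())
    for q in("cover_1_mark","cover_1","chest","jar","tape","coupling","oil_can"):
        z=dict(jar=.15,tape=.12,coupling=.09,oil_can=.12).get(q,.1)
        for r in robot.regions_of(c,q)[:5]:
            m=r["pixels"];cy,cx=np.nonzero(m)
            print(q,round(r["score"],2),np.round(r["xy"]),m.sum(),np.round(at(c,r["xy"],z),3), np.round(at(c,(cx.mean(),cy.mean()),z),3))
s=robot.observe();print({k:np.round(v,3).tolist() for k,v in s.items()})
E
```

```text
scene [[-0.244, -0.69, 0.682, 1.245], [0.97, -0.189, 0.155, 0.163], [0.022, 0.699, 0.715, 0.824], [0.0, 0.0, 0.0, 1.0]]
cover_1_mark 0.65 [345. 212.] 724 [0.508 0.165 0.1  ] [0.501 0.171 0.1  ]
cover_1_mark 0.45 [307. 202.] 654 [0.501 0.06  0.1  ] [0.489 0.054 0.1  ]
cover_1_mark 0.43 [338. 233.] 778 [0.589 0.157 0.1  ] [0.603 0.162 0.1  ]
cover_1 0.9 [340. 238.] 827 [0.604 0.165 0.1  ] [0.603 0.161 0.1  ]
cover_1 0.88 [348. 210.] 746 [0.498 0.17  0.1  ] [0.503 0.17  0.1  ]
cover_1 0.84 [306. 199.] 689 [0.489 0.053 0.1  ] [0.486 0.052 0.1  ]
cover_1 0.72 [290. 226.] 837 [0.597 0.035 0.1  ] [0.59  0.039 0.1  ]
chest 0.89 [314. 238.] 9495 [0.621 0.103 0.1  ] [0.63  0.105 0.1  ]
jar 0.8 [319. 251.] 421 [0.697 0.125 0.15 ] [0.701 0.126 0.15 ]
tape 0.69 [277. 240.] 590 [0.667 0.02  0.12 ] [0.679 0.02  0.12 ]
coupling 0.88 [390. 263.] 1700 [0.642 0.293 0.09 ] [0.636 0.295 0.09 ]
oil_can 0.6 [253. 216.] 758 [ 0.605 -0.061  0.12 ] [ 0.598 -0.065  0.12 ]
top [[0.003, 0.994, -0.112, 0.414], [-1.0, 0.004, 0.007, 0.018], [0.008, 0.112, 0.994, 1.437], [0.0, 0.0, 0.0, 1.0]]
cover_1_mark 0.97 [228.
[... 301 characters left out ...]
1  ] [0.586 0.038 0.1  ]
chest 0.82 [250. 214.] 6791 [0.57  0.105 0.1  ] [0.565 0.103 0.1  ]
jar 0.6 [242. 180.] 183 [0.667 0.127 0.15 ] [0.675 0.123 0.15 ]
jar 0.26 [143. 198.] 687 [0.614 0.427 0.15 ] [0.61  0.429 0.15 ]
tape 0.68 [287. 186.] 268 [ 0.656 -0.01   0.12 ] [0.666 0.017 0.12 ]
oil_can 0.3 [268. 245.] 712 [0.473 0.048 0.12 ] [0.482 0.052 0.12 ]
{'time': 0.8, 'qpos': [-1.362, 0.342, 1.524, 0.0, 1.275, -0.146], 'qvel': [0.001, 0.001, -0.001, 0.0, 0.002, -0.001], 'joint_efforts': [-0.0, -43.109, -24.447, 0.072, 0.048, -0.0], 'tool_pos': [0.182, -0.492, 0.227], 'tool_rot': [3.142, 0.0, 0.355], 'contact_force': [0.714, 0.081, -0.194], 'torque': [-0.03, 0.016, 0.002], 'opening': 0.092}
```

```bash
cat >> h.py <<'E'
def rect(cam,im,z=.1,x0=.38,x1=.76,y0=-.1,y1=.3,s=1000):
    # image: row down = -x, col right = -y
    c=robot.calibration(cam);T=np.linalg.inv(np.array(c["cam_to_world"]));K=np.array(c["intrinsics"])
    X=x1-np.arange(int(round((x1-x0)*s)))/s;Y=y1-np.arange(int(round((y1-y0)*s)))/s
    YY,XX=np.meshgrid(Y,X);P=np.stack([XX,YY,np.full_like(XX,z)],-1)@T[:3,:3].T+T[:3,3]
    u=np.stack([P[...,0]/-P[...,2],-P[...,1]/-P[...,2]],-1);u=u*(1+c["k1"]*(u**2).sum(-1,keepdims=True))
    return cv2.remap(im,(u[...,0]*K[0,0]+K[0,2]).astype(np.float32),(u[...,1]*K[1,1]+K[1,2]).astype(np.float32),cv2.INTER_CUBIC)
E
python3 - <<'E'
from h import *
ims=[]
for c in("scene","top"):
    im=cv2.imread(f"pics/{c}0.png");r=rect(c,im);ims.append(r)
    hsv=cv2.cvtColor(r,cv2.COLOR_BGR2HSV)
    for nm,m in(("dark",(hsv[...,2]<70)),("green",(hsv[...,0]>35)&(hsv[...,0]<90)&(hsv[...,1]>70)&(hsv[...,2]>=60))):
        n,l,st,ce=cv2.connectedComponentsWithStats(m.astype(np.uint8))
        for i in range(1,n):
            if st[i,4]>80: print(c,nm,st[i,4],st[i,2:4],np.round([.76-ce[i][1]/1000,.3-ce[i][0]/1000],4))
cv2.imwrite("pics/rect.png",np.hstack(ims))
E
```

```text
scene dark 514 [29 47] [ 0.6077 -0.0808]
scene dark 824 [28 69] [ 0.5996 -0.0485]
scene dark 228 [17 18] [0.5888 0.1589]
scene dark 225 [17 17] [0.5727 0.04  ]
scene dark 219 [16 16] [0.4855 0.1724]
scene dark 206 [17 16] [0.4694 0.0536]
scene green 5897 [95 88] [0.6022 0.1604]
scene green 6418 [97 87] [0.5883 0.0385]
scene green 6501 [97 88] [0.5019 0.1703]
scene green 6493 [96 87] [0.4861 0.0519]
top dark 122 [13 12] [0.5881 0.1601]
top dark 111 [13 12] [0.5722 0.0415]
top dark 133 [22 25] [ 0.5261 -0.0596]
top dark 126 [13 12] [0.4851 0.1738]
top dark 122 [13 13] [0.4695 0.055 ]
top green 6718 [98 88] [0.6032 0.1577]
top green 6647 [97 88] [0.5875 0.0389]
top green 6698 [97 89] [0.5004 0.1714]
top green 6645 [96 88] [0.4847 0.0529]
```

View pics/rect.png

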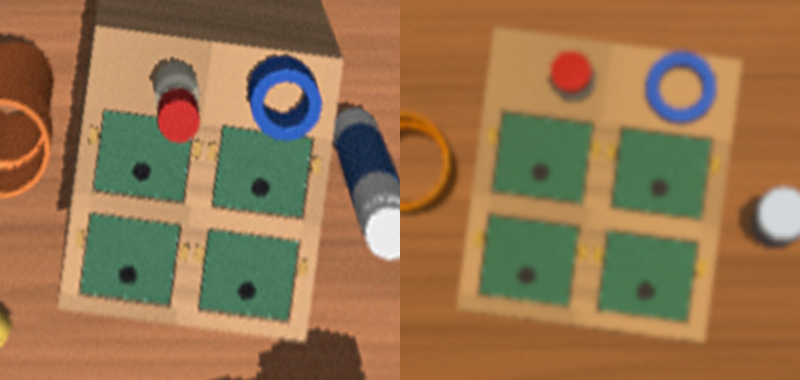

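View pics/scene0.png

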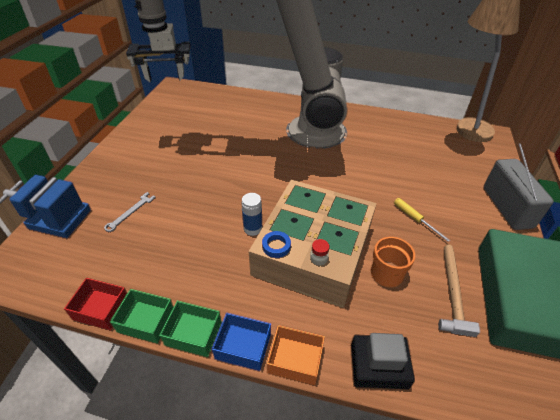

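The rectified view (both cameras in one picture) shows four green covers with black marks. From the two cameras they average to cover 1 (0.485, 0.173), cover 2 (0.4695, 0.054), cover 3 (0.588, 0.1595) and cover 4 (0.5725, 0.041). The box yaw is about -7.6°. The jar, near (0.68, 0.125), and the tape stand on the ledge, and the oil can is to the right of the box. I'll shut the jaw and turn it parallel to the pivots.

Emit:
carry_out([
  {"jaw": 0, "travel": [0, 0, 0], "twist": 1},
  {"jaw": 0, "travel": [0, 0, 0], "twist": 1},
  {"jaw": 0, "travel": [0, 0, 0], "twist": 1},
  {"jaw": 0, "travel": [0, 0, 0], "twist": 1},
  {"jaw": 0, "travel": [0, 0, 0], "twist": 0.65},
  {"jaw": 0, "travel": [0, 0, 0], "twist": 0},
], squeeze=10)

```text
time: 1.55
tool_pos: [0.1824, -0.4923, 0.2267]
tool_rot: [3.142, -0.0, -0.131]
contact_force: [0.0, -0.6, -0.4]
opening: 0.0367
```

```bash
cat >> h.py <<'E'
from scipy.spatial.transform import Rotation as R
M={1:(.485,.173),2:(.4695,.054),3:(.588,.1595),4:(.5725,.041)}
def go(x,y,z):
    s=robot.observe();r=R.from_euler("xyz",s["tool_rot"]).as_matrix()
    print(round(s["time"],2),"p",np.round(s["tool_pos"],4),"rot",np.round(s["tool_rot"],3),"F",np.round(s["contact_force"],2),"op",round(s["opening"],3))
    print("units",np.round(r.T@(np.array([x,y,z])-s["tool_pos"])/.06,3))
E
python3 -c "
from h import *
go(*M[2],.227)"
```

```text
1.55 p [ 0.1824 -0.4923  0.2267] rot [ 3.142 -0.    -0.131] F [ 0.01 -0.6  -0.43] op 0.037
units [ 3.550e+00 -9.654e+00 -5.000e-03]
```

Emit:
carry_out([
  {"jaw": 0, "travel": [0.3, -0.8, 0], "twist": 0},
  {"jaw": 0, "travel": [0.3, -0.8, 0], "twist": 0},
  {"jaw": 0, "travel": [0.3, -0.8, 0], "twist": 0},
  {"jaw": 0, "travel": [0.3, -0.8, 0], "twist": 0},
  {"jaw": 0, "travel": [0.3, -0.8, 0], "twist": 0},
  {"jaw": 0, "travel": [0.3, -0.8, 0], "twist": 0},
  {"jaw": 0, "travel": [0.3, -0.8, 0], "twist": 0},
  {"jaw": 0, "travel": [0.3, -0.8, 0], "twist": 0},
])

```text
time: 2.55
tool_pos: [0.3764, -0.1292, 0.227]
tool_rot: [3.141, -0.001, -0.131]
contact_force: [0.6, -0.7, 0.3]
opening: 0.0005
```

Emit:
carry_out([
  {"jaw": 0, "travel": [0.3, -0.8, 0], "twist": 0},
  {"jaw": 0, "travel": [0.3, -0.8, 0], "twist": 0},
  {"jaw": 0, "travel": [0.3, -0.8, 0], "twist": 0},
  {"jaw": 0, "travel": [0.25, -0.85, 0], "twist": 0},
  {"jaw": 0, "travel": [0, 0, 0], "twist": 0},
  {"jaw": 0, "travel": [0, 0, 0], "twist": 0},
])

```text
time: 3.3
tool_pos: [0.4695, 0.0534, 0.2265]
tool_rot: [3.141, 0.001, -0.131]
contact_force: [-0.1, 0.1, 0.5]
opening: 0.0001
```

```bash
python3 -c "
from h import *
go(*M[2],.107)"
```

```text
3.3 p [0.4695 0.0534 0.2265] rot [ 3.141e+00  1.000e-03 -1.310e-01] F [-0.11  0.08  0.53] op 0.0
units [-0.    -0.012  1.992]
```

Emit:
carry_out([
  {"jaw": 0, "travel": [0, 0, 0.8], "twist": 0},
  {"jaw": 0, "travel": [0, 0, 0.8], "twist": 0},
  {"jaw": 0, "travel": [0, 0, 0.4], "twist": 0},
  {"jaw": 0, "travel": [0, 0, 0.05], "twist": 0},
  {"jaw": 0, "travel": [0, 0, 0], "twist": 0},
  {"jaw": 0, "travel": [0, 0, 0], "twist": 0},
])

```text
time: 4.05
tool_pos: [0.4707, 0.0532, 0.105]
tool_rot: [-3.142, -0.003, -0.133]
contact_force: [0.5, -0.4, 0.4]
opening: 0.0003
```

Emit:
carry_out([
  {"jaw": 0, "travel": [0, 0, 0.04], "twist": 0},
  {"jaw": 0, "travel": [0, 0, 0], "twist": 0},
])

```text
time: 4.3
tool_pos: [0.4699, 0.0536, 0.1015]
tool_rot: [3.141, -0.0, -0.132]
contact_force: [0.2, -0.9, -0.3]
opening: 0.0007
```

Emit:
carry_out([
  {"jaw": 0, "travel": [0, 0, 0.02], "twist": 0},
  {"jaw": 0, "travel": [0, 0, 0], "twist": 0},
])

```text
time: 4.55
tool_pos: [0.4699, 0.0536, 0.1001]
tool_rot: [3.142, -0.0, -0.132]
contact_force: [0.2, 0.2, 0.5]
opening: 0.0007
```

Emit:
carry_out([
  {"jaw": 0, "travel": [0, 0, 0.015], "twist": 0},
  {"jaw": 0, "travel": [0, 0, 0], "twist": 0},
])

```text
time: 4.8
tool_pos: [0.4698, 0.0536, 0.0992]
tool_rot: [3.142, 0.0, -0.132]
contact_force: [-0.5, 0.5, 1.3]
opening: 0.0002
```

Emit:
carry_out([
  {"jaw": 0, "travel": [0, 0, 0.01], "twist": 0},
  {"jaw": 0, "travel": [0, 0, 0], "twist": 0},
])

```text
time: 5.05
tool_pos: [0.4698, 0.0536, 0.0986]
tool_rot: [3.142, 0.0, -0.132]
contact_force: [-0.6, 1.1, 0.6]
opening: 0.0003
```

Emit:
carry_out([
  {"jaw": 0, "travel": [0, 0, 0.01], "twist": 0},
  {"jaw": 0, "travel": [0, 0, 0], "twist": 0},
])

```text
time: 5.3
tool_pos: [0.4697, 0.0536, 0.0979]
tool_rot: [3.142, 0.0, -0.132]
contact_force: [-1.7, 0.8, 2.6]
opening: 0.0007
```

Emit:
carry_out([
  {"jaw": 0, "travel": [0, 0, 0.01], "twist": 0},
  {"jaw": 0, "travel": [0, 0, 0], "twist": 0},
])

```text
time: 5.55
tool_pos: [0.4697, 0.0536, 0.0973]
tool_rot: [3.142, 0.0, -0.132]
contact_force: [-1.6, 1.5, 0.7]
opening: 0.0001
```

Emit:
carry_out([
  {"jaw": 0, "travel": [0, 0, 0.01], "twist": 0},
  {"jaw": 0, "travel": [0, 0, 0], "twist": 0},
])

```text
time: 5.8
tool_pos: [0.4697, 0.0536, 0.0967]
tool_rot: [3.142, 0.0, -0.132]
contact_force: [-2.1, 1.7, 0.3]
opening: 0.0006
```

Emit:
carry_out([
  {"jaw": 0, "travel": [0, 0, 0.015], "twist": 0},
  {"jaw": 0, "travel": [0, 0, 0], "twist": 0},
])

```text
time: 6.05
tool_pos: [0.4698, 0.0536, 0.0958]
tool_rot: [3.141, 0.0, -0.132]
contact_force: [-0.9, 0.7, 0.8]
opening: 0.0004
```

```bash
python3 - <<'E'
from h import *
cv2.imwrite("pics/top1.png",cv2.resize(robot.read_camera("top")[170:270,200:340],None,fx=5,fy=5,interpolation=cv2.INTER_CUBIC))
im=robot.read_camera("scene");cv2.imwrite("pics/scene1.png",cv2.resize(im[150:300,220:420],None,fx=4,fy=4,interpolation=cv2.INTER_CUBIC))
go(*M[2],.095)
E
```

```text
6.15 p [0.4699 0.0535 0.0959] rot [ 3.141 -0.    -0.132] F [-1.63  0.97  1.46] op 0.001
units [-0.007 -0.007  0.014]
```

View pics/scene1.png

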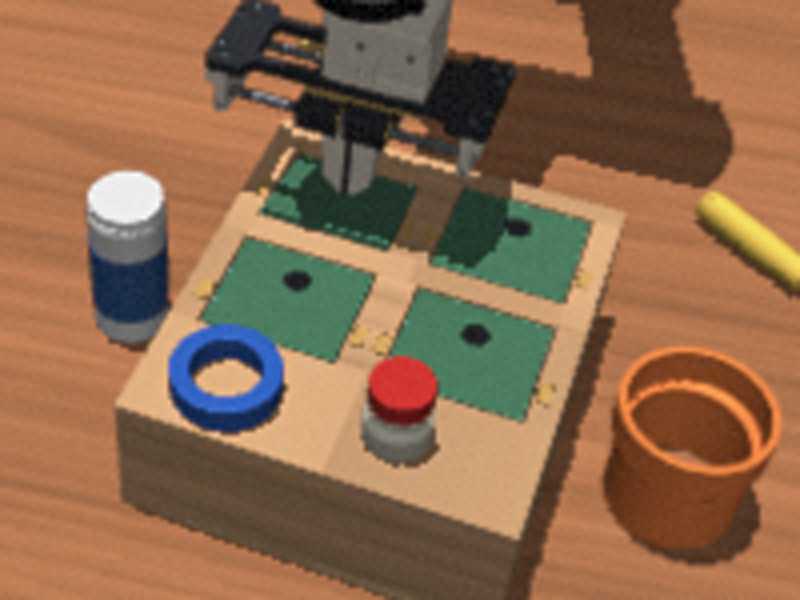

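The crop shows the closed fingertips on the near-right cover's mark, around (345, 185). They are about 4 mm below the top with only about 1–2 N of force, where a blocked pad would give 15 N or more. This cover seems to rock, so I'll go on in small steps and watch the force.

Emit:
carry_out([
  {"jaw": 0, "travel": [0, 0, 0.03], "twist": 0},
  {"jaw": 0, "travel": [0, 0, 0], "twist": 0},
])

```text
time: 6.4
tool_pos: [0.4699, 0.0535, 0.094]
tool_rot: [3.141, -0.0, -0.132]
contact_force: [-1.2, 0.3, 1.5]
opening: 0.0008
```

Emit:
carry_out([
  {"jaw": 0, "travel": [0, 0, 0.03], "twist": 0},
  {"jaw": 0, "travel": [0, 0, 0], "twist": 0},
])

```text
time: 6.65
tool_pos: [0.4701, 0.0535, 0.0922]
tool_rot: [3.141, -0.0, -0.132]
contact_force: [-0.5, 0.3, 1.1]
opening: 0.0002
```

Emit:
carry_out([
  {"jaw": 0, "travel": [0, 0, 0.05], "twist": 0},
  {"jaw": 0, "travel": [0, 0, 0], "twist": 0},
])

```text
time: 6.9
tool_pos: [0.47, 0.0535, 0.0892]
tool_rot: [3.141, -0.0, -0.132]
contact_force: [0.6, -0.9, 0.7]
opening: 0.0004
```

Emit:
carry_out([
  {"jaw": 0, "travel": [0, 0, 0.05], "twist": 0},
  {"jaw": 0, "travel": [0, 0, 0.05], "twist": 0},
  {"jaw": 0, "travel": [0, 0, 0], "twist": 0},
])

```text
time: 7.28
tool_pos: [0.4694, 0.0536, 0.0829]
tool_rot: [3.141, 0.001, -0.132]
contact_force: [0.0, 0.6, 0.9]
opening: 0.0004
```

Emit:
carry_out([
  {"jaw": 0, "travel": [0, 0, 0.04], "twist": 0},
  {"jaw": 0, "travel": [0, 0, 0], "twist": 0},
])

```text
time: 7.52
tool_pos: [0.4697, 0.0536, 0.0807]
tool_rot: [3.141, 0.0, -0.132]
contact_force: [-0.6, 0.1, 2.2]
opening: 0.0005
```

Emit:
carry_out([
  {"jaw": 0, "travel": [0, 0, 0.03], "twist": 0},
  {"jaw": 0, "travel": [0, 0, 0], "twist": 0},
])

```text
time: 7.78
tool_pos: [0.4701, 0.0535, 0.0799]
tool_rot: [3.142, -0.001, -0.132]
contact_force: [-2.6, -0.7, 10.0]
opening: 0.0008
```

Emit:
carry_out([
  {"jaw": 0, "travel": [0, 0, 0.02], "twist": 0},
  {"jaw": 0, "travel": [0, 0, 0], "twist": 0},
  {"jaw": 0, "travel": [0, 0, 0], "twist": 0},
])

```text
time: 8.15
tool_pos: [0.4703, 0.0535, 0.0795]
tool_rot: [3.142, -0.002, -0.132]
contact_force: [-5.1, 0.3, 17.1]
opening: 0.0005
```

That's a hard stop at about 20 mm depth. I'll retract straight up, then move sideways for a clear view.

Emit:
carry_out([
  {"jaw": 0, "travel": [0, 0, -0.1], "twist": 0},
  {"jaw": 0, "travel": [0, 0, -0.4], "twist": 0},
  {"jaw": 0, "travel": [0, 0, -0.8], "twist": 0},
  {"jaw": 0, "travel": [0, 0, -0.8], "twist": 0},
  {"jaw": 0, "travel": [0, 0, -0.4], "twist": 0},
  {"jaw": 0, "travel": [0, 0.5, 0], "twist": 0},
  {"jaw": 0, "travel": [-0.2, 0.8, 0], "twist": 0},
  {"jaw": 0, "travel": [-0.3, 0.8, 0], "twist": 0},
])

```text
time: 9.15
tool_pos: [0.423, -0.0685, 0.2277]
tool_rot: [3.141, -0.0, -0.131]
contact_force: [0.8, -0.6, -0.4]
opening: 0.0008
```

Emit:
carry_out([
  {"jaw": 0, "travel": [-0.3, 0.8, 0], "twist": 0},
  {"jaw": 0, "travel": [-0.3, 0.8, 0], "twist": 0},
  {"jaw": 0, "travel": [-0.2, 0.8, 0], "twist": 0},
  {"jaw": 0, "travel": [0, 0, 0], "twist": 0},
  {"jaw": 0, "travel": [0, 0, 0], "twist": 0},
])

```text
time: 9.78
tool_pos: [0.3569, -0.2034, 0.2277]
tool_rot: [-3.141, 0.0, -0.133]
contact_force: [0.1, 0.2, -1.1]
opening: 0.0005
```

```bash
python3 - <<'E'
from h import *
b=robot.read_camera("top");a=robot.read_camera("scene")
f=lambda i:cv2.resize(i,(400,400),interpolation=cv2.INTER_CUBIC)
cv2.imwrite("pics/end.png",np.hstack([f(a[160:300,240:380]),f(b[160:270,200:310])]))
r=[]
for c,im in(("scene",a),("top",b)):
    d=cv2.absdiff(rect(c,im),rect(c,cv2.imread(f"pics/{c}0.png"))).max(-1)
    n,l,st,ce=cv2.connectedComponentsWithStats((d>40).astype(np.uint8))
    print(c,[(st[i,4],np.round([.76-ce[i][1]/1000,.3-ce[i][0]/1000],3).tolist()) for i in range(1,n) if st[i,4]>100])
go(0,0,0)
E
```

```text
scene [(np.int32(5536), [0.468, -0.064]), (np.int32(4998), [0.484, 0.051]), (np.int32(230), [0.47, 0.053]), (np.int32(1312), [0.413, -0.039]), (np.int32(489), [0.402, 0.042]), (np.int32(458), [0.386, 0.195])]
top [(np.int32(123), [0.523, 0.074]), (np.int32(1240), [0.451, 0.058]), (np.int32(2047), [0.405, -0.081])]
9.88 p [ 0.3573 -0.2028  0.2278] rot [-3.141  0.    -0.131] F [-0.12  0.63  0.14] op 0.0
units [-6.344 -2.573  3.799]
```

View pics/end.png

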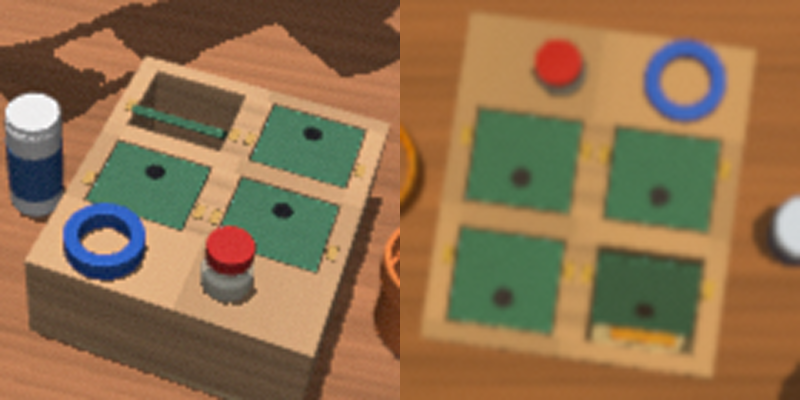

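The final picture shows the near-right cover tilted open, at (180, 120) in the left view and (645, 300) in the right view. The other three are flush, and the jar, tape and oil can stand where they were. I'll hand it in.

```bash
python3 -c "
from cell import robot
print(robot.hand_in())"
```

```text
the job is handed in; nothing more can be done
None
```

The free cover was the near right one (cover_2). I pushed it down to its stop, left it open and handed the job in at about 10 s; no verdict was reported.

- **Finding it:** It was the first cover I pressed, so I never touched the other three. It gave way under about 1–3 N, where a blocked cover would have read 15 N or more at 4 mm down. That is slightly under the 2–4 N you gave for a free cover, and force readings were noisy by about 1 N.
- **Reaching the stop:** At about 20 mm below the top the force rose sharply to 10 N and then 17 N, with the finger barely moving. That depth is right at the shallow end of the stated 20 to 32 mm.
- **Final pictures:** Both views show that cover steeply tilted with its back edge up, and the other three flush. The jar, tape and oil can look unmoved. I did not check the coupling, screwdriver, wrench or hammer separately, but the arm never went near them.
- **At hand-in:** The arm was clear of the box and touching nothing.
- **Not measured:** I did not measure the cover's tilt angle. That it is fully open rests on the force rise at the stop and the pictures.

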